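Kick down the stand of a trolley and hold it upright

ROBOT

A 6-joint arm with a two-finger parallel gripper is mounted at the origin on the work surface. World frame = base frame: x ahead of the robot, y to its left, z up, the work surface at z = 0. Lengths are in mm, angles in rad, forces in N, time in s.
With the tool pointing down it reaches from about 350 to 975 mm from the base axis. Payload 7.1 kg.
Tool frame: the origin (TCP) lies on the front face of the gripper's body, between the roots of the fingers; the fingertips stand 80 mm ahead of it and the grasp point (between the pads) lies 61 mm ahead of it (env.tips_ahead is the distance from the TCP to the fingertips, in mm); z points along the fingers, y is the direction in which the jaws open and shut (so a half turn about z gives the same grasp; the last joint's range is limited). The gripper opens to 88 mm and grips with 3 to 60 N. Pads are 20 mm wide; open, the fingers measure 115 mm over their backs; the gripper's body (75 mm by 178 mm) begins 61 mm behind the grasp point.
Start: joints at [-1.169, 0.423, 1.63, -0, 1.089, -0.019], TCP at [255.322, -570.453, 302.675] pointing down, gripper open.
Joint ranges: [-3, 3], [-0.9, 2.11], [0.09, 2.58], [-1.31, 4.45], [0.11, 2.69], [-2.54, 2.54]. Speed limits (rad/s): [2.39, 2.39, 3.01, 3.14, 3.14, 3.14].

INTERFACE

Orientations are given as a unit quaternion [x, y, z, w].
In Python, from station import env, set_gripper, viewer, workorder gives the robot as it stands. Calls block until the motion is done:
- env.reach(position, orientation): joint-space move of the TCP to a pose.
- env.move_l(position, rot=None, rate=150, f_stop=None): straight line of the TCP; rot=None keeps the orientation; rate is the mean speed in mm/s. With f_stop (N) it stops when the force on the tool has changed by that much, and returns True; else False.
- env.move_joints(angles): joint-space move.
- set_gripper(opening): finger opening in mm; the grip force is fixed at half the most; returns when the fingers have stopped.
- env.hold(seconds).
- env.ik(position, orientation): joint angles nearest the present ones, or None.
- env.read_state(): the state.
- viewer.camera(name): name is "side" or "top" or "wrist"; returns the picture (420x560x3 uint8, blue, green, red); there is no depth.
- viewer.camera_params(name): a dict with "fx", "fy", "cx", "cy" (pixels), "pose" (4x4, takes a point from camera to world coordinates); the wrist camera has in their place "tool_from_camera" (4x4, takes a point from camera to tool coordinates, whose origin is the TCP and whose axes are the flange's). Camera axes: x right, y up, looking along -z (the intrinsics and any distortion apply to the point x, -y, -z); pixel columns grow to the right and rows downward; lengths in mm; the calibration is good to about 2 mm. A picture is of the moment at which its call begins: read the wrist's pose just before it. camera_params takes no time and is no camera call.
A pose or a line that the arm cannot do raises env.IKError and nothing moves.
- workorder.sign_off(): hands the job in, once; it reports no verdict.
The state is a dict: "time_s": time; "qpos": joint angles; "dq": joint speeds; "tau": joint torques, N m; "tool_pos": TCP position; "orientation": TCP orientation; "force": force on the tool from outside, world axes, zero at the start; "wrist_torque": the same for the moment, N m; "width": finger opening in mm.
Only numpy, scipy, OpenCV 4.12 (cv2) and the standard library are available. Lean on these libraries where they do the work, as an engineer would, in place of code of your own. Each camera call takes 0.05 s, during which the arm holds its last target.

TASK

The lower part of a one-wheeled keg trolley has tipped back about its hub in a wheel chock. While it is still tipped back, push down the kick leg on the side where the flat foot pad lies until it snaps over centre and fully down, leaving the leg on the other side folded, where a jar is in its way; then take the trolley by the bar on top, tip it up until the bar is level without letting it go over forwards, and finish holding it upright by that bar (do not let go), so that I can bolt the handle on, with nothing else on the bench disturbed.

Things in the scene. Friction and masses are not known exactly. Their poses are not given: they have to be found in the camera images.
- grip_mid (a point): Middle of the plain steel grip bar on top: 26 mm diameter, 130 mm long, along this point's x axis; 278 mm above the bench when upright. The point tips with the trolley: x = its forward direction (roughly away from the robot), y = its left, z up. The post (26 mm) meets the bar 50 mm behind this point and slopes down backwards; below the bar ahead of it 80 mm is clear, down to the black wheel.
- frame (a joint): Tipping of the trolley about its fixed wheel hub, whose crosswise axis lies 183 mm straight below grip_mid (in its own axes), 95 mm above the bench, in the middle of the 170 mm wheel: 0 upright (bar level), positive tipped back towards the robot, range -0.15 to 0.2 rad. It rests at the back stop, 0.2, at the start and falls back there if let go; 4 to 5 N forwards at the bar raises it.
- left_leg (a joint): Angle of the left kick leg about a crosswise pivot: 0 folded (in the trolley's axes the leg points backwards, to the robot's side, and 0.15 rad upwards), 1.72 straight down, stop at 1.75. An over-centre spring drives it back to 0 below 0.5 rad and on to 1.75 beyond it; about 4 N down on its pad starts it moving.
- right_leg (a joint): Angle of the right kick leg, the mirror image of the left leg, same values.
- left_leg_pad (a point): Middle of the upper face of the flat steel kick pad (36 long, 38 wide, 8 mm thick) near the end of the left leg, a 16 mm round bar 125 mm long. It lies 108 mm from the pivot along the leg, 10 mm above the leg's axis, and swings down and forwards on an arc. The pivot lies 90 mm behind, 75 mm left of and 118 mm below grip_mid, in grip_mid's axes.
- right_leg_pad (a point): The same point of the right leg, whose pivot lies 75 mm to the right instead.
- foot_pad: Flat square black rubber pad, 60 x 60 x 6 mm, fixed on the bench beside the wheel, on the trolley's left or right (90 mm off its middle plane): tells which leg to use.
- jar: Round pale jar with a dark grey cap, 60 mm diameter, 70 mm high, origin under its foot; stands beside the wheel on the side opposite the foot pad; leave it alone.
- bottle: Brown glass bottle, 66 mm diameter, 230 mm high, origin under its foot; bystander.
- wrench: Steel wrench lying flat, 200 mm long; bystander.
- carton: Cardboard carton 150 x 110 x 90 mm, origin under its foot; bystander.
Things that resemble listed ones, but are neither listed nor needed, are in the scene too. Leave any green or orange look-alike of the foot_pad alone.

How it is judged:
By the outcome, as a careful person would: the job done as asked, in the order asked, and still so for the second after the job is handed in, while the arm keeps its last pose, push and grip.
It also fails if it takes over 51 s, if anything falls off the work surface, if the arm or the gripper's body presses on something with over 40 N, if the wrist force passes 120 N, or if a joint passes its speed limit or range.

## Working session

There is one attempt and no reset: what is moved stays moved. The work goes in short steps, each a Python script; the robot and the scene stay as the last script left them, time stands still between calls to the robot, and variables do not carry over. Pictures are saved under pics/ and viewed, and the job is handed in when it is done.

```bash
ls; mkdir -p pics; python3 - <<'E'
from station import env,set_gripper,viewer,workorder
import cv2
for n in ("side","top","wrist"):
    cv2.imwrite(f"pics/a_{n}.png",viewer.camera(n))
    p=viewer.camera_params(n); print(n,p)
print(env.read_state())
E
```

```text
pics
side {'fx': 475.6953774777352, 'fy': 475.6953774777352, 'cx': 277.93566006407895, 'cy': 203.33741797767178, 'pose': array([[-7.18238714e-01,  5.19038145e-01, -4.63392441e-01,
        -6.38468362e+01],
       [-6.95600198e-01, -5.51457388e-01,  4.60472708e-01,
         5.82122968e+02],
       [-1.65382846e-02,  6.53065199e-01,  7.57121081e-01,
         1.13573499e+03],
       [ 0.00000000e+00,  0.00000000e+00,  0.00000000e+00,
         1.00000000e+00]])}
top {'fx': 392.1829986501383, 'fy': 392.1829986501383, 'cx': 280.6610638011968, 'cy': 210.5635336104737, 'pose': array([[ 1.79595560e-02,  9.95674777e-01, -9.11547781e-02,
         4.55437002e+02],
       [-9.99702002e-01,  1.93899241e-02,  1.48303169e-02,
        -3.46406668e+00],
       [ 1.65336567e-02,  9.08612682e-02,  9.95726302e-01,
         1.14768728e+03],
       [ 0.00000000e+00,  0.00000000e+00,  0.00000000e+00,
         1.00000000e+00]])}
wrist {'fx': 335.7255478329521, 'fy': 335.7255478329521, 'cx': 279.9978612426456, 'cy': 206.61419182804738, 'tool_from_camera': array([[-2.87087941e-04,  9.52160682e-01,  3.05597699e
[... 286 characters left out ...]
}
{'time_s': 0.15, 'qpos': array([-1.16899133e+00,  4.23682304e-01,  1.63046683e+00,  2.41544788e-05,
        1.08861359e+00, -1.90174728e-02]), 'dq': array([ 1.89986489e-03, -2.26920047e-03, -2.79045152e-03,  2.98630038e-05,
        6.20028222e-04, -1.46427179e-03]), 'tau': array([ 2.01648858e-03, -5.44982922e+01, -2.73920435e+01,  6.45041163e-02,
        2.05148931e-02, -4.14528324e-05]), 'tool_pos': array([ 255.21195991, -570.16715876,  302.08831512]), 'orientation': array([ 9.77946110e-01,  2.08856563e-01, -1.00788001e-04, -5.76386981e-04]), 'force': array([ 0.38621094,  0.3914938 , -0.52152915]), 'wrist_torque': array([-0.04308537,  0.00121406,  0.01872791]), 'width': 87.70118288391863}
```

View pics/a_side.png

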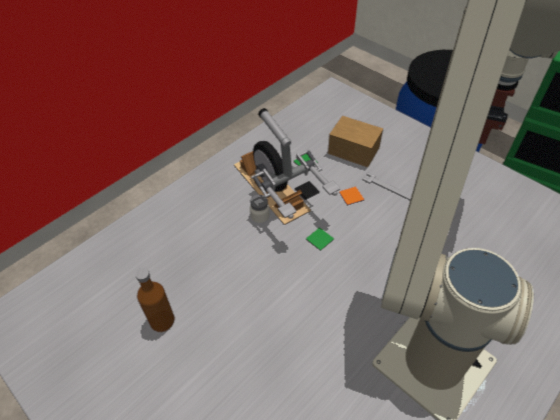

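View pics/a_top.png

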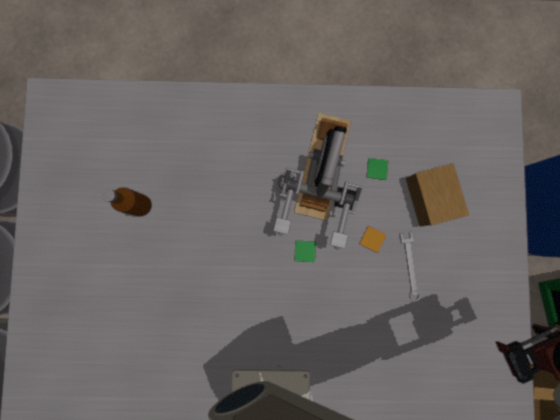

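```bash
python3 - <<'E'
import cv2
a=cv2.imread("pics/a_top.png"); cv2.imwrite("pics/c_top.png",cv2.resize(a[90:300,180:460],None,fx=2.8,fy=2.8,interpolation=cv2.INTER_CUBIC))
a=cv2.imread("pics/a_side.png"); cv2.imwrite("pics/c_side.png",cv2.resize(a[150:350,150:416],None,fx=3,fy=3,interpolation=cv2.INTER_CUBIC))
E
```

```text
(no output)
```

View pics/c_top.png

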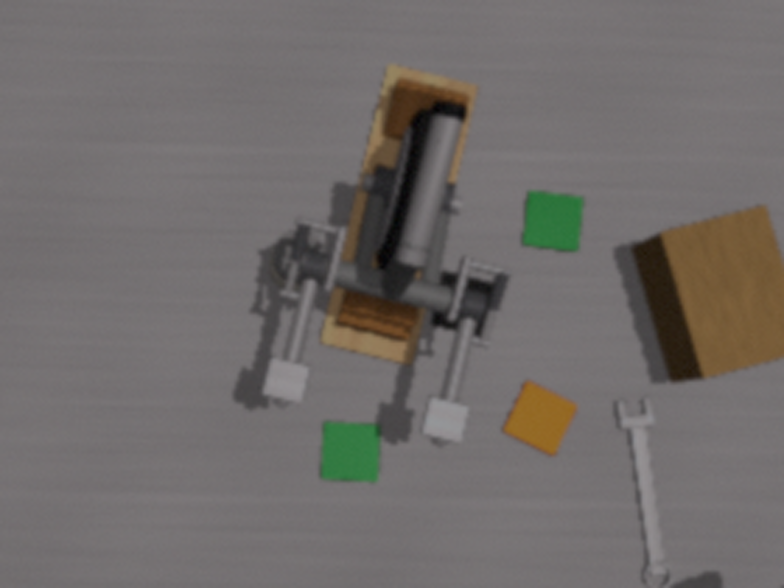

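View pics/c_side.png

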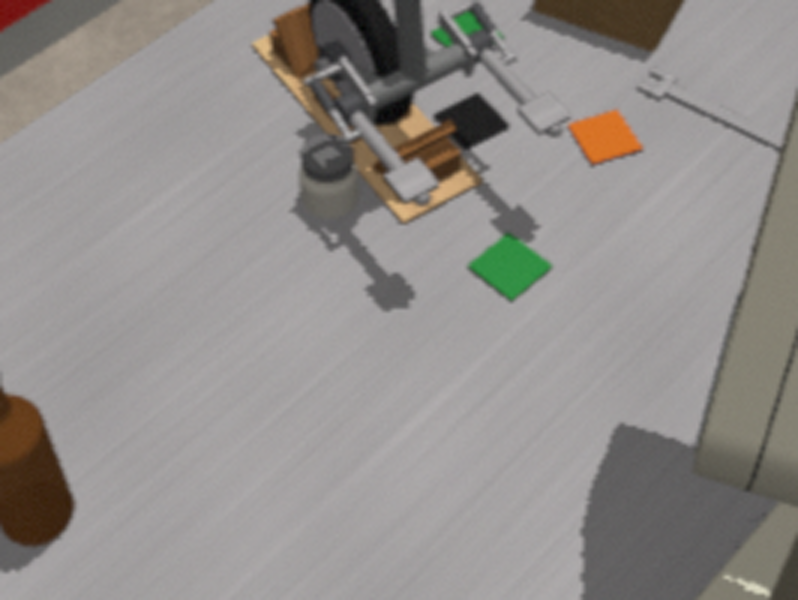

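The black foot pad is at side-crop (472,119), on the carton side, which is the trolley's right. The jar is on the left at (328,180), so the right leg is the one to push. Next I fit the trolley pose (x, y, yaw).

```bash
cat > h.py <<'E'
from station import env,set_gripper,viewer,workorder
import numpy as np, cv2
from scipy.spatial.transform import Rotation as R
def frame(p,f):
    Rm=(R.from_euler('z',p[2])*R.from_euler('y',-f)).as_matrix()
    hub=np.array([p[0],p[1],95.]); return Rm, hub+Rm@[0,0,183.]
def gp(p,f,v):
    Rm,g=frame(p,f); return g+Rm@np.array(v,float)
def pad(side,q):
    e=.15-q; s={'L':75,'R':-75}[side]
    return np.array([-90,s,-118])+108*np.array([-np.cos(e),0,np.sin(e)])+10*np.array([np.sin(e),0,np.cos(e)])
P={n:viewer.camera_params(n) for n in("side","top")}
def proj(n,X,T=None):
    c=P[n] if n in P else viewer.camera_params(n); T=c["pose"] if T is None else T
    x=np.linalg.inv(T)@np.r_[X,1]
    return np.array([c["cx"]+c["fx"]*x[0]/-x[2], c["cy"]-c["fy"]*x[1]/-x[2]])
def ray(n,u,z):
    c=P[n];d=c["pose"][:3,:3]@[(u[0]-c["cx"])/c["fx"],-(u[1]-c["cy"])/c["fy"],-1];o=c["pose"][:3,3]
    return o+d*(z-o[2])/d[2]
E
python3 - <<'E'
from h import *
from scipy.optimize import least_squares
obs=[("top",(339.3,240),pad('R',0)),("top",(282.5,226.1),pad('L',0)),("top",(324.6,181),(-65,0,0)),("top",(341,130.4),(65,0,0)),
("side",(331.3,187),pad('R',0)),("side",(287,210),pad('L',0)),("side",(264,114),(65,0,0)),("side",(287,140),(-65,0,0))]
f=lambda p:np.concatenate([proj(n,gp(p,p[3],v))-u for n,u,v in obs])
r=least_squares(f,[600,-100,-.2,.2],loss='soft_l1'); print(r.x); print(f(r.x).reshape(-1,2).round(1))
p=r.x
print("foot",ray("side",(307.3,189.7),6),"jar cap top",ray("top",(0,0),0)*0)
print("grip",gp(p,.2,[0,0,0]),"Rpad",gp(p,.2,pad('R',0)),"Lpad",gp(p,.2,pad('L',0)))
print("orange",ray("top",(180+540/2.8,90+417/2.8),6))
E
```

```text
[ 6.95304350e+02 -1.42051536e+02 -2.27583420e-01  1.98197568e-01]
[[-0.6  0.1]
 [-0.8 -0.4]
 [ 1.5  3.6]
 [-0.2 -1.8]
 [ 0.2 -0.1]
 [ 0.3 -0.6]
 [-1.1 -1.6]
 [ 0.9  4.5]]
foot [ 599.14980332 -211.17774853    6.        ] jar cap top [0. 0. 0.]
grip [ 659.8853335  -133.848643    274.35218374] Rpad [ 474.2999005  -167.85294937  145.41384011] Lpad [508.14348814 -21.72077777 145.41384011]
orange [ 482.15336262 -290.76604764    6.        ]
```

```bash
python3 - <<'E'
import cv2
a=cv2.imread("pics/a_side.png"); cv2.imwrite("pics/d_side.png",cv2.resize(a[95:235,220:380],None,fx=4.2,fy=4.2,interpolation=cv2.INTER_CUBIC))
E
```

```text
(no output)
```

View pics/d_side.png

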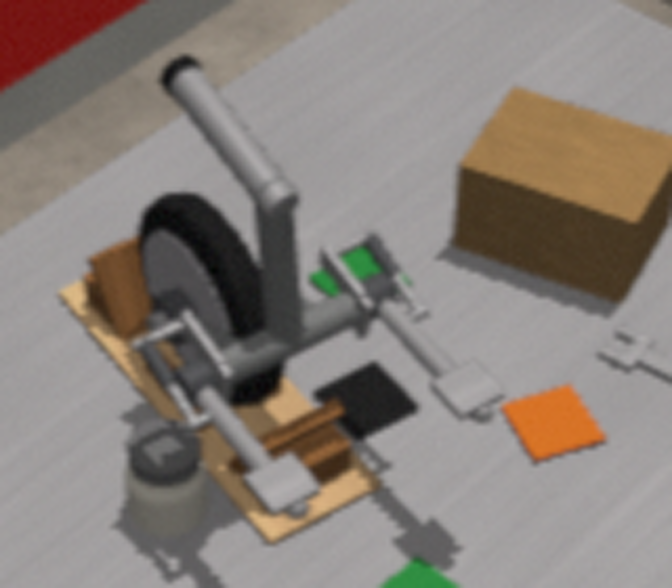

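The fit is good: residuals on the pads are under 1 px, tilt is 0.198, and the foot pad lies 89 mm to the right. Next I close the gripper, go above the right pad and verify.

```bash
cat >> h.py <<'E'
p0=np.array([695.3,-142.05,-.2276])
def tool(p,tilt=0.,flip=0):
    # tool z down (opposite to trolley z at tip angle tilt), tool x along trolley +x (flip: -x)
    Rm,_=frame(p,tilt); s=-1 if flip else 1
    M=np.c_[s*Rm[:,0],-s*Rm[:,1],-Rm[:,2]]; return R.from_matrix(M).as_quat()
E
python3 - <<'E'
from h import *
for flip in(0,1):
    q=tool(p0,0,flip)
    for n,X in(("pad",gp(p0,.2,pad('R',0))+[0,0,80]),("grip",gp(p0,0,[0,0,61]))):
        print(flip,n,np.round(X),env.ik(X,q))
    print(env.ik(gp(p0,.2,[0,0,61]),tool(p0,.2,flip)))
X=gp(p0,.2,pad('R',0))
for s in(0,.25,.5,.75): print(s,gp(p0,.2,pad('R',s)).round(1))
set_gripper(0)
env.reach(X+[0,0,80+70],tool(p0,0,0))
st=env.read_state(); im=viewer.camera("wrist"); cv2.imwrite("pics/w1.png",im)
T=np.eye(4);T[:3,:3]=R.from_quat(st["orientation"]).as_matrix();T[:3,3]=st["tool_pos"]
T=T@viewer.camera_params("wrist")["tool_from_camera"]
for k in'RL':print(k,proj("wrist",gp(p0,.2,pad(k,0)),T))
print("tip",proj("wrist",st["tool_pos"]+[0,0,-80],T),st["time_s"],st["tool_pos"],st["force"],st["width"])
cv2.imwrite("pics/s1.png",viewer.camera("side"))
E
```

```text
0 pad [ 474. -168.  225.] [-3.63789714e-01  3.58683305e-01  1.95346418e+00 -4.44089210e-16
  8.29445165e-01  1.43460661e+00]
0 grip [ 695. -142.  339.] [-2.18296355e-01  5.15627605e-01  1.39255589e+00 -4.44089210e-16
  1.23340916e+00  1.58009997e+00]
[-0.21687397  0.3808374   1.6282272  -0.00265322  0.93254094  1.58288935]
1 pad [ 474. -168.  225.] [-3.63789714e-01  3.58683305e-01  1.95346418e+00 -4.44089210e-16
  8.29445165e-01 -1.70698604e+00]
1 grip [ 695. -142.  339.] [-2.18296355e-01  5.15627605e-01  1.39255589e+00 -4.44089210e-16
  1.23340916e+00 -1.56149268e+00]
[-0.21687397  0.3808374   1.6282272  -0.00265322  0.93254094 -1.55870331]
0 [ 474.3 -167.8  145.4]
0.25 [ 476.5 -168.4  118.5]
0.5 [ 485.1 -170.3   92.9]
0.75 [ 499.6 -173.7   70.3]
R [280.00790144 218.91295788]
L [ 75.97913144 219.05264189]
tip [281.05017234 262.97665837] 3.1667 [ 474.37108366 -168.39489708  295.49404712] [ 0.25470282 -0.18533978 -0.08042604] 0.2377505908202266
```

View pics/w1.png

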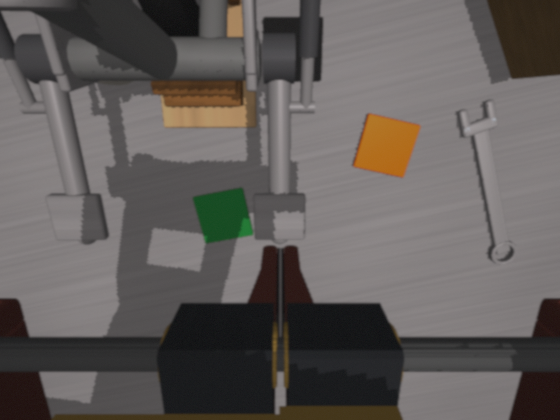

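View pics/s1.png

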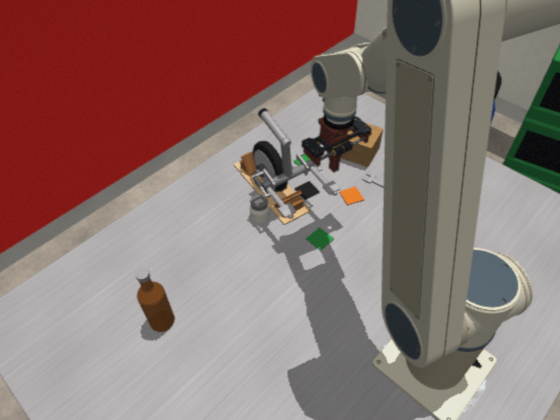

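The right pad is at (280,215) in the wrist image, against a predicted (280,219), and the tips are directly above it. Pushing down along the arc now.

```bash
python3 - <<'E'
from h import *
X=lambda s,dz=0: gp(p0,.2,pad('R',s))+[0,0,80+dz]
print(env.move_l(X(0,12),rate=120))
f0=env.read_state()["force"]
for s in(.2,.4,.55,.7,.8):
    h=env.move_l(X(s,-2),rate=60,f_stop=35); st=env.read_state()
    print(s,h,st["time_s"],st["tool_pos"].round(1),(st["force"]-f0).round(1))
    if h:break
env.hold(.4)
cv2.imwrite("pics/s2.png",cv2.resize(viewer.camera("side")[95:235,220:380],None,fx=4,fy=4,interpolation=cv2.INTER_CUBIC)); cv2.imwrite("pics/w2.png",viewer.camera("wrist"))
E
```

```text
False
0.2 False 4.6417 [ 475.1 -167.9  201.4] [-1.2  2.3 -1.6]
0.4 False 5.15 [ 480.9 -169.4  180.4] [-0.2  1.5 -1.1]
0.55 False 5.575 [ 487.5 -170.9  165.7] [-0.6  0.7 -0.7]
0.7 False 6.0 [ 496.2 -172.9  152.1] [-0.7  0.9 -0. ]
0.8 False 6.3333 [ 503.2 -174.5  143.9] [-0.7  1.2 -0.5]
```

View pics/s2.png

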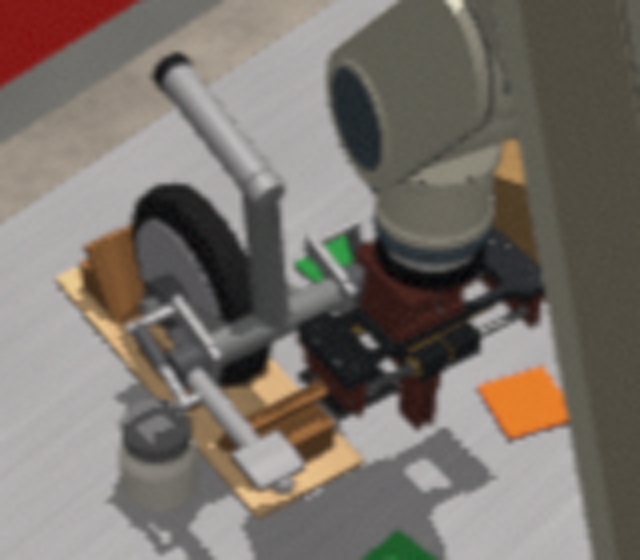

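View pics/w2.png

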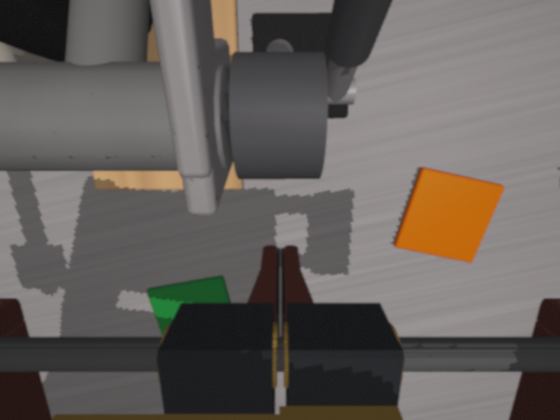

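The leg has left the fingers and points down onto the foot pad: its end is at (280,45) in the wrist view, and the left leg is still folded. Retreating, opening and going over the bar.

```bash
python3 - <<'E'
from h import *
t=env.read_state()["tool_pos"]
env.move_l([t[0]-40,t[1]+9,260],rate=200)
set_gripper(88)
env.move_l([t[0]-30,t[1]+7,450],rate=250)
q=tool(p0,.2)
env.reach(gp(p0,.2,[0,0,61+110]),q)
st=env.read_state(); im=viewer.camera("wrist"); cv2.imwrite("pics/w3.png",im)
T=np.eye(4);T[:3,:3]=R.from_quat(st["orientation"]).as_matrix();T[:3,3]=st["tool_pos"]
T=T@viewer.camera_params("wrist")["tool_from_camera"]
for v in((65,0,0),(0,0,0),(-65,0,0)):print(v,proj("wrist",gp(p0,.2,v),T))
print(st["time_s"],st["tool_pos"])
a=viewer.camera("side");cv2.imwrite("pics/s3.png",cv2.resize(a[95:235,220:380],None,fx=4,fy=4,interpolation=cv2.INTER_CUBIC))
E
```

```text
(65, 0, 0) [280.28810278 123.6532014 ]
(0, 0, 0) [280.24816718 208.09647743]
(-65, 0, 0) [280.21383724 280.68666073]
10.6 [ 625.8725322  -126.23439042  440.83944612]
```

View pics/w3.png

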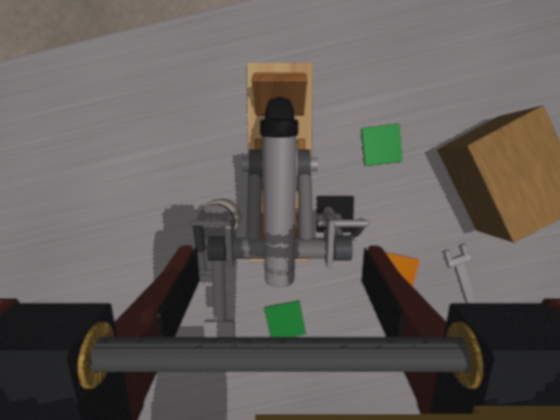

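View pics/s3.png

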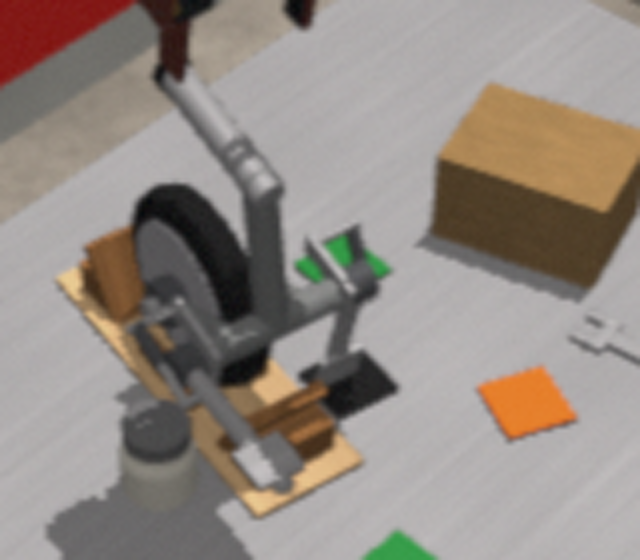

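The right leg is fully down, with its end over the foot pad. The bar lies on column 280 with ends at rows about 120 and 285, as predicted. Grasping and tipping up.

```bash
python3 - <<'E'
from h import *
print(env.move_l(gp(p0,.2,[0,0,61]),rate=100,f_stop=20))
set_gripper(15); st=env.read_state(); print(st["time_s"],st["width"],st["tool_pos"].round(1),gp(p0,.2,[0,0,61]).round(1),st["force"].round(1))
for f in(.16,.12,.08,.04,.0):
    h=env.move_l(gp(p0,f,[0,0,61]),rot=tool(p0,f),rate=30,f_stop=40); st=env.read_state()
    print(f,h,round(st["time_s"],2),st["width"].round(1),st["tool_pos"].round(1),st["force"].round(1),st["wrist_torque"].round(2))
    if h:break
env.hold(.3);st=env.read_state();print(st["force"],st["wrist_torque"],st["tool_pos"],gp(p0,0,[0,0,61]))
im=viewer.camera("wrist"); cv2.imwrite("pics/w4.png",im)
a=viewer.camera("side");cv2.imwrite("pics/s4.png",cv2.resize(a[95:235,220:380],None,fx=4,fy=4,interpolation=cv2.INTER_CUBIC))
cv2.imwrite("pics/t4.png",viewer.camera("top"))
E
```

```text
False
12.9333 25.437419762815225 [ 648.2 -130.7  334.1] [ 648.1 -131.1  334.1] [ 1.4  2.7 -1.1]Traceback (most recent call last):
  File "<stdin>", line 6, in <module>
AttributeError: 'float' object has no attribute 'round'
```

The bar is gripped: width is 25.4 mm on the 26 mm bar. A print error stopped the script after the first tipping step, so I'm continuing from there.

```bash
python3 - <<'E'
from h import *
for f in(.16,.12,.08,.04,.0):
    h=env.move_l(gp(p0,f,[0,0,61]),rot=tool(p0,f),rate=30,f_stop=40); st=env.read_state()
    print(f,h,round(st["time_s"],2),round(st["width"],1),st["tool_pos"].round(1),st["force"].round(1),st["wrist_torque"].round(2))
    if h:break
env.hold(.3);st=env.read_state();print(st["force"],st["wrist_torque"],st["tool_pos"],gp(p0,0,[0,0,61]))
im=viewer.camera("wrist"); cv2.imwrite("pics/w4.png",im)
a=viewer.camera("side");cv2.imwrite("pics/s4.png",cv2.resize(a[95:235,220:380],None,fx=4,fy=4,interpolation=cv2.INTER_CUBIC))
cv2.imwrite("pics/t4.png",viewer.camera("top"))
E
```

```text
0.16 False 13.66 25.2 [ 656.9 -132.7  335.8] [-3.7  4.8  2.2] [0.84 0.48 0.15]
0.12 False 14.13 25.3 [ 666.6 -135.   337.2] [-4.   4.6  2.3] [0.8  0.48 0.13]
0.08 False 14.61 25.3 [ 676.1 -137.1  338.3] [-2.6  4.7  2.7] [0.81 0.45 0.07]
0.04 False 15.08 25.6 [ 685.7 -139.3  338.9] [-2.3  4.7  2.8] [0.86 0.41 0.05]
0.0 False 15.56 25.0 [ 695.3 -141.5  339.2] [-1.8  5.   3.3] [0.9  0.38 0.02]
[-1.87149922  5.6589558   3.35893239] [0.86380384 0.32750677 0.01061392] [ 695.04644396 -141.50147152  339.1850944 ] [ 695.3  -142.05  339.  ]
```

View pics/w4.png

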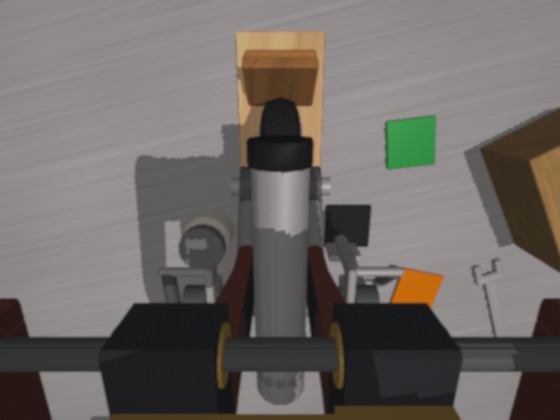

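View pics/s4.png

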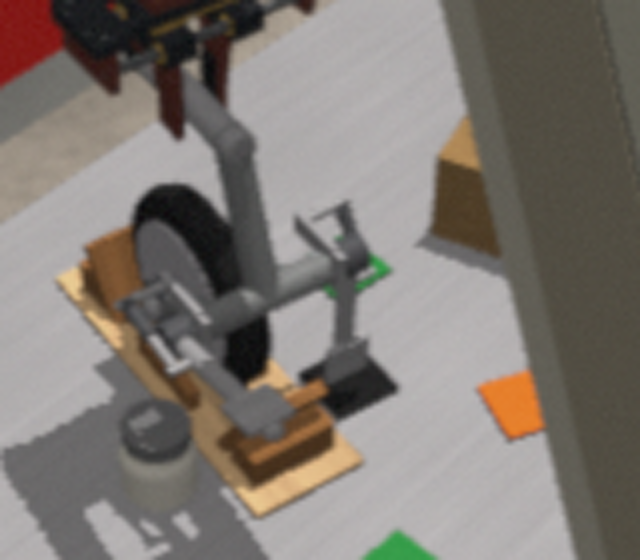

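View pics/t4.png

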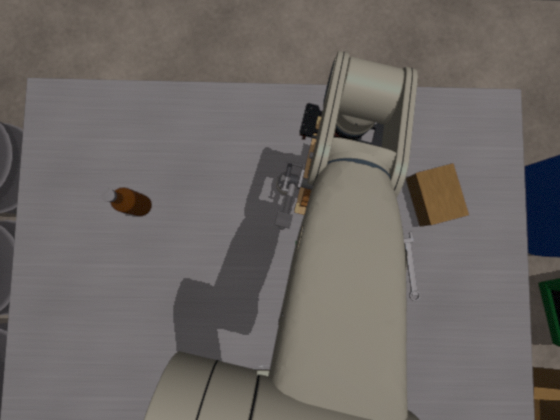

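```bash
python3 - <<'E'
from h import *
st=env.read_state()
T=np.eye(4);T[:3,:3]=R.from_quat(st["orientation"]).as_matrix();T[:3,3]=st["tool_pos"]
T=T@viewer.camera_params("wrist")["tool_from_camera"]
o=np.array([220,95])
for f in(-.04,-.02,0,.02,.04): print(f,"Lpad s4",((proj("side",gp(p0,f,pad('L',0)))-o)*4).round(0),"rear",((proj("side",gp(p0,f,(-65,0,0)))-o)*4).round(0),"Rpad",((proj("side",gp(p0,f,pad('R',1.75)))-o)*4).round(0),"front wrist",proj("wrist",gp(p0,f,(65,0,13)),T).round(1),"rear w",proj("wrist",gp(p0,f,(-65,0,0)),T).round(1))
Z=(R.from_quat(st["orientation"]).as_matrix()); print(Z.round(4))
a=cv2.imread("pics/s4.png");
for x in [(0.0,(0,255,0)),(.04,(0,0,255))]:
    u=(proj("side",gp(p0,x[0],pad('L',0)))-o)*4; cv2.circle(a,tuple(int(i) for i in u),3,x[1],-1)
cv2.imwrite("pics/s5.png",cv2.resize(a[330:480,150:450],None,fx=2.5,fy=2.5))
E
```

```text
-0.04 Lpad s4 [254. 394.] rear [237. 143.] Rpad [352. 359.] front wrist [282.8 127.6] rear w [282.1 379.3]
-0.02 Lpad s4 [256. 400.] rear [240. 147.] Rpad [351. 360.] front wrist [282.8 138.2] rear w [282.1 383. ]
0 Lpad s4 [258. 405.] rear [243. 152.] Rpad [350. 361.] front wrist [282.8 148.8] rear w [282.1 386.5]
0.02 Lpad s4 [259. 411.] rear [246. 156.] Rpad [349. 362.] front wrist [282.8 159.5] rear w [282.  389.7]
0.04 Lpad s4 [260. 417.] rear [249. 161.] Rpad [349. 363.] front wrist [282.8 170.2] rear w [282.  392.8]
[[ 9.743e-01 -2.255e-01 -2.000e-04]
 [-2.255e-01 -9.743e-01  8.000e-04]
 [-4.000e-04 -8.000e-04 -1.000e+00]]
```

View pics/s5.png

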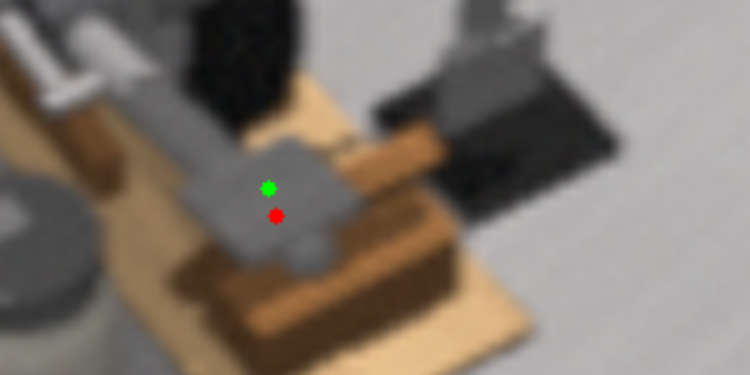

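The left pad centre reads about 0.01 rad from level, which is within pixel error. Arm kinematics give about 0.001 rad. A last steadiness check, then I hand in.

```bash
python3 - <<'E'
from h import *
a=viewer.camera("side");env.hold(.8);st=env.read_state();b=viewer.camera("side")
print(st["time_s"],st["width"],st["tool_pos"],st["force"],np.abs(a.astype(int)-b).max(2)[95:235,220:380].mean())
workorder.sign_off()
E
```

```text
16.8583 25.18182684544519 [ 695.02781381 -141.49618435  339.17670413] [-2.23302859  5.4640121   3.61321309] 1.7488839285714286
the job is handed in; nothing more can be done
```

The trolley is upright with its bar level, and the arm is still gripping that bar. I handed the job in at about 17 s, so you can bolt the handle on.

- **Leg:** The black foot pad lies on the trolley's right. With the trolley still tipped back, I pushed the right kick leg down until it snapped over. The images show it fully down over the foot pad.
- **Other leg:** The left leg stayed folded and the jar was not touched.
- **Tipping up:** I gripped the bar at its middle and brought it up along the arc about the hub, without going past upright. The remaining push is about 2 N backwards, so the trolley has not gone over forwards.
- **Last checks:** The grip was steady at 25.2 mm on the 26 mm bar over the final 0.8 s hold.
    - **Level:** The arm's position puts the bar within about 0.001 rad of level. The side camera suggested about 0.01 rad tipped back, which is within pixel error, so I did not correct it.
    - **Side load:** About 5 N of sideways force stays on the bar from a roughly 0.5 mm offset. I left it alone.
    - **Bystanders:** The bottle, wrench, carton and jar look unmoved in the last pictures. I checked that by eye and did not measure it.

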